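Lock the portion stop of a cheese board with its quick-release clamp

TASK

The steel portion stop of the cheese board is loose: tighten it with its quick-release clamp. With the red lever not yet closed, turn the black square nut on top clockwise until the lever begins to meet firm resistance about half-way through its swing, then swing the lever up until it is fully closed, so that the clamp holds firmly without being overtightened. Let go and leave the cheeses and the other things where they are.

Things in the scene. Friction and masses are not known exactly. Their poses are not given: they have to be found in the camera images.
- stand: Cheese board with a post and clamp head, fixed to the counter. Origin: on the counter's surface, under the vertical skewer axis. Beech board 15 mm thick, x -160 to +120 mm, y -95 to +235 mm in its frame. Aluminium post, 42 x 66 mm, at x +60 to +102 mm; the clamp head reaches from it over the axis to x -22 mm, 50 mm wide (y), 182 to 207 mm high. The lever points to this frame's -x.
- bar_slot (a point): Point on the head where the loose steel stop bar (22 x 14 mm) passes under it along y, y -75 to +225 mm, 35 mm behind the skewer, about 180 mm up; its stop plate hangs at y +213 mm down to about 63 mm. How deep the bar sits in its groove, so the clearance the nut must take up, differs by up to 6 mm from time to time and is not measured; this point does not show it.
- nut_grip (a point): Middle of the black square nut on top of the head, on the skewer axis, 28 mm above the head's top (235 mm above the counter). The nut is 24 mm square (flats square to this point's x and y) and 30 mm tall, 6 to 36 mm above the head, on a steel flange 36 mm across and 6 mm high. It keeps its height as it turns.
- nut (a joint): Angle of the square nut, 0 to 5.5 rad; grows clockwise seen from above, which tightens: 1 rad raises skewer, lever and lower jaw by 2.4 mm. Thread friction 0.6 N m either way. Starts at 0 to 0.5; the right setting lies between 1.2 and 3.8, depending on the bar's clearance.
- lever (a joint): Angle of the red cam lever, rad. 0: fully open, hanging 0.80 below level; it swings up to 1.05: fully closed, at its stop, 0.25 above level. Friction 0.15 N m: it stays where left, but a loaded clamp pushes a half-closed lever back open; past 1.02 it is over the top and stays closed. Rightly set, it bites at about 0.46, takes about 6 to 9 N at the handle and ends with about 110 N of clamping.
- lever_hinge (a point): Pivot of the lever, on the skewer axis, 130 mm above the counter at nut angle 0. The pivot axis is this point's y axis, level, the same as the stand's y.
- lever_grip (a point): Middle of the lever's handle end, 119 mm from the pivot; the lever runs from the pivot along this point's -x. The handle end is 36 mm long, 16 mm wide (this point's y: grip across this) and 16 mm thick; the lever ends 137 mm from the pivot.
- pad: Rubber pad (20 x 36 x 5 mm) on the aluminium lower jaw (78 x 40 x 10 mm), under the stop bar. The cam lifts it by 18 mm x (cos(1.02 - lever) - 0.523): 5.8 mm at 0.46 rad, 8.6 mm in all, flat at the closed end. Once the pad meets the bar it resists with 45 N per mm of further lift. Origin: on the skewer axis, 130 mm above the counter at first; rises with skewer and cam.
- wedge_a: Cheese wedge standing on the board beside the clamp, radius 140 mm, 26 degrees, 85 mm high; origin: foot of its apex, x axis towards the rind. Leave alone.
- wedge_b: Pale cheese wedge on the counter to the left, radius 160 mm, 40 degrees, 100 mm high; origin: foot of its apex. Leave alone.
- honey_jar: Honey jar, diameter 68 mm, 90 mm high; origin: centre of its foot. Leave alone.
- spade: Cheese spade lying flat, 240 mm long; origin: under its middle. Leave alone.
- small_cheese: Small round white cheese, diameter 94 mm, 30 mm high; origin: centre of its foot. Leave alone.
- ticket: Blank price ticket on a small wooden foot, 82 mm high; origin: under its foot. Leave alone.

How it is judged:
By the outcome, as a careful person would: the job done as asked, in the order asked, and still so for the second after the job is handed in, with the robot touching nothing.
It also fails if it takes over 72 s, if anything falls off the work surface, if the arm or the gripper's body presses on something with over 40 N, if the wrist force passes 120 N, or if a joint passes its speed limit or range.

ROBOT

A 7-joint arm with a two-finger parallel gripper is mounted at the origin on the work surface. World frame = base frame: x ahead of the robot, y to its left, z up, the work surface at z = 0. Lengths are in m, angles in rad, forces in N, time in s.
With the tool pointing down it reaches from about 0.4 to 0.85 m from the base axis. Payload 4.5 kg.
Tool frame: the origin (TCP) lies at the very end of the fingers, on their centre line; the grasp point (between the pads) lies 19 mm behind it (tcp_to_grasp is the z of the grasp point in the tool frame, in m); z points along the fingers, y is the line along which they close (so a half turn about z gives the same grasp; the last joint's range is limited). The gripper opens to 88 mm and grips with 3 to 60 N. Pads are 18 mm wide; open, the fingers measure 123 mm over their backs; the gripper's body (75 mm by 187 mm) begins 45 mm behind the grasp point.
Start: joints at [1.374, 0.689, -0.195, 1.565, 0.157, 0.902, -0.215], TCP at [0.143, -0.608, 0.239] pointing down, gripper open.
Joint ranges: [-3.01, 3.01], [-0.46, 2.08], [-1.47, 1.51], [0.13, 2.56], [-1, 4.14], [0.04, 2.09], [-2.66, 2.66]. Speed limits (rad/s): [2.57, 2.57, 3.14, 3.14, 3.14, 3.14, 3.14].

INTERFACE

Orientations are given as a unit quaternion [x, y, z, w].
In Python, from plant import * gives the robot as it stands. The module is installed in compiled form; this text tells all that it offers.
- The arm moves only by the shell command python3 -m jog 'ROWS' [OPENING] [FORCE]. ROWS is JSON, a list that holds one entry, the list of rows, each a list of 6 numbers: the shift along the tool's x, y, z in m, then the turn, a rotation vector about the tool's x, y, z in rad. In form: [[[dx, dy, dz, ax, ay, az], ...]]. A call has 1 to 12 rows; each row shifts and turns the commanded pose from where the row before left it, along the tool's axes as they then stand; what a row does not reach is not made up. A row lasts 1/8 s, in which the tool goes at most 62.5 mm and 10.7 degrees, less where a joint would pass 70% of its speed; a pose out of reach is approached as far as the arm can. A call with a gripper value outside its range is refused whole. OPENING is the finger opening in m, from 0 to 0.0881, set as the call begins (- or left out, the last holds). The fingers move at their own pace and stop on an object; FORCE is the grip in N (left out, the last holds). Time passes only in rows, so rows that do not move let the fingers close. It gives the time, the measured TCP pose, the force, the opening and the grip force at its end, in the units of the state.
- get_state(): the state, without advancing time (a new reading comes with each control period).
- snapshot(name): name is "side" or "top"; returns a dict with "frame" (384x512x3 uint8, red, green, blue), "mtx" (3x3 intrinsics, pixels), "D" ([k1, k2, p1, p2, k3] as OpenCV has them; the pictures are not rectified), "xyz" and "orientation" of the camera in the world. Camera axes: x right, y down, z forward; pixel columns grow to the right and rows downward; lengths in m; the calibration is good to about 2 mm. A picture is of the moment at which its call begins. There is no depth.
- finish_job(): hands the job in; it is judged then, once.
The state is a dict: "clock": time; "q": joint angles; "qd": joint speeds; "joint_torque": joint torques, N m; "tool_pos": TCP position; "eef_rot": TCP orientation; "contact_force": force on the tool from outside, world axes, zero at the start; "moment": the same for the moment, N m; "opening": opening from 0.0 (shut) to 1.0 (fully open); "finger_force": force on a finger pad.
Only numpy, scipy, OpenCV 4.12 (cv2) and the standard library are available. Lean on these libraries where they do the work, as an engineer would, in place of code of your own. Each camera call takes 0.05 s, during which the arm holds its last target. There are 200 camera calls.

## Working session

There is one attempt and no reset: what is moved stays moved. The work goes in short steps, Python scripts to look and compute and a shell command to move; the robot and the scene stay as the last step left them, time stands still between calls to the robot, and variables do not carry over. Pictures are saved under pics/ and viewed, at most 10 in all, crops included, and the job is handed in when it is done.

```bash
mkdir -p pics; cat > h.py <<'E'
from plant import *
import numpy as np, cv2
from scipy.spatial.transform import Rotation as R
def cam(s): return np.array(s["xyz"]),R.from_quat(s["orientation"]).as_matrix()
def ray(s,px):
    p=cv2.undistortPoints(np.array([[px]],float),np.array(s["mtx"]),np.array(s["D"]))[0,0]
    c,M=cam(s); d=M@np.array([p[0],p[1],1.]); return c,d/np.linalg.norm(d)
def onz(s,px,z):
    c,d=ray(s,px); return c+d*(z-c[2])/d[2]
def two(s1,p1,s2,p2):
    c1,d1=ray(s1,p1);c2,d2=ray(s2,p2)
    t=np.linalg.lstsq(np.c_[d1,-d2],c2-c1,rcond=None)[0]
    a=c1+t[0]*d1;b=c2+t[1]*d2
    return (a+b)/2,np.linalg.norm(a-b)
def proj(s,P):
    c,M=cam(s); r=M.T; return cv2.projectPoints(np.array(P,float).reshape(-1,3),cv2.Rodrigues(r)[0],-r@c,np.array(s["mtx"]),np.array(s["D"]))[0][:,0]
def save(s,n,crop=None,k=1):
    f=s["frame"][:,:,::-1]
    if crop: f=f[crop[1]:crop[3],crop[0]:crop[2]]
    cv2.imwrite("pics/"+n,cv2.resize(f,None,fx=k,fy=k,interpolation=cv2.INTER_CUBIC))
E
python3 - <<'E'
from h import *
a=snapshot("side");b=snapshot("top")
save(a,"s0.png",k=1.5);save(b,"t0.png",k=1.5)
for s in(a,b): print(np.round(s["xyz"],3),np.round(cam(s)[1],2).tolist(),np.array(s["mtx"]).tolist())
st=get_state();print(st["tool_pos"],st["eef_rot"],R.from_quat(st["eef_rot"]).as_matrix().round(2).tolist())
E
```

```text
[0.204 1.078 1.239] [[-0.96, -0.2, 0.2], [-0.29, 0.68, -0.68], [0.0, -0.71, -0.71]] [[480.31660854917396, 0.0, 270.435618455034], [0.0, 480.31660854917396, 187.56808393410458], [0.0, 0.0, 1.0]]
[0.381 0.042 1.34 ] [[-0.0, -0.99, 0.11], [-1.0, 0.0, -0.02], [0.02, -0.11, -0.99]] [[398.3327488885257, 0.0, 254.11772079088874], [0.0, 398.3327488885257, 189.95649729322082], [0.0, 0.0, 1.0]]
[ 0.14279076 -0.6078938   0.23799823] [ 9.93345150e-01  1.15172655e-01 -1.58395148e-04 -8.04602280e-04] [[0.97, 0.23, -0.0], [0.23, -0.97, 0.0], [-0.0, -0.0, -1.0]]
```

View pics/s0.png

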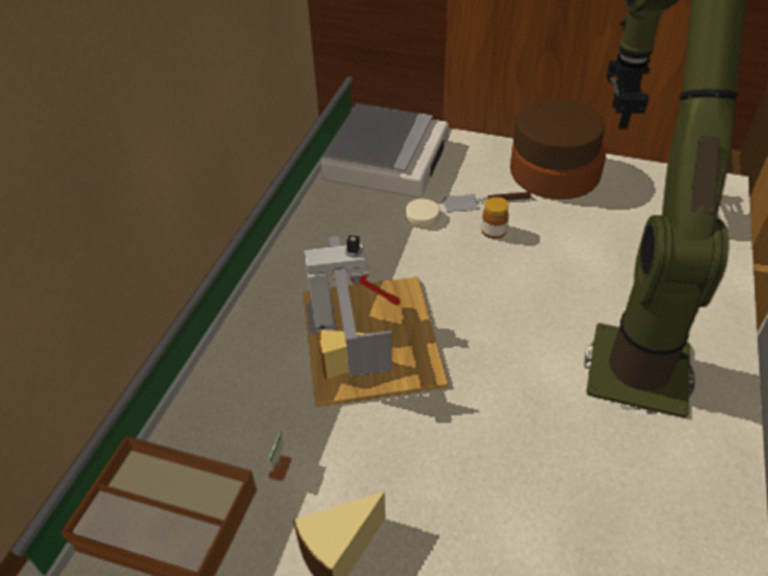

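View pics/t0.png

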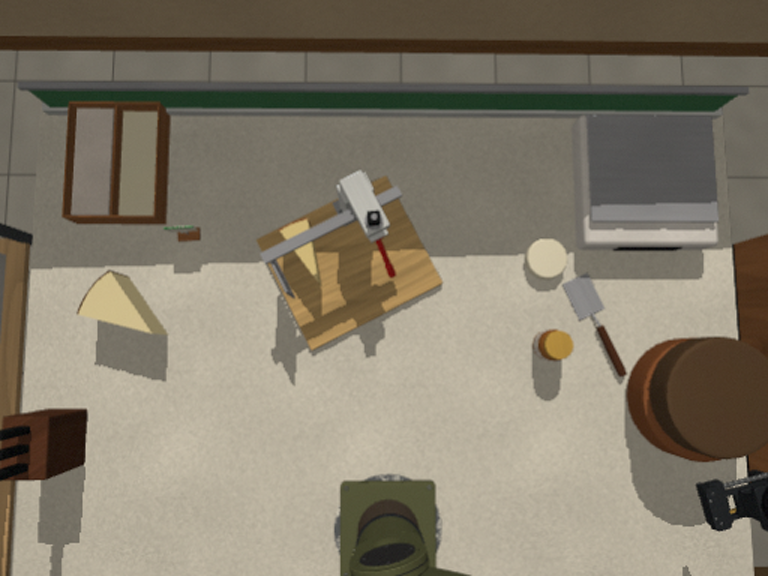

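The side view shows the nut at about (353,243)/1.5 and the lever from (362,280) to (398,300). In the top view the nut is at (373,217), the lever end at (391,274), and the board corners are at (442,282), (312,350), (257,241) and (389,177).

```bash
python3 - <<'E'
from h import *
a=snapshot("side");b=snapshot("top")
def comps(m):
    n,l,s,c=cv2.connectedComponentsWithStats(m.astype(np.uint8)); return [(s[i],c[i],l==i) for i in range(1,n) if s[i][4]>8]
pts={}
for n,s,(x0,y0,x1,y1) in(("side",a,(190,140,300,220)),("top",b,(215,105,285,200))):
    f=s["frame"].astype(int); w=np.zeros(f.shape[:2],bool); w[y0:y1,x0:x1]=1
    red=w&(f[...,0]>90)&(f[...,1]<50)&(f[...,2]<60); blk=w&(f.max(2)<50)
    for nm,m in(("red",red),("blk",blk)):
        for st,c,mm in comps(m):
            p=np.argwhere(mm)[:,::-1]; 
            print(n,nm,st.tolist(),c.round(1), p[p[:,1]>=p[:,1].max()-1].mean(0), p[p[:,1]<=p[:,1].min()+1].mean(0))
# board corners at z=.015
C=[onz(b,np.array(p)/1.5,.015) for p in((442,282),(312,350),(257,241),(389,177))]
print(np.round(C,3)); 
for i in range(4): print(np.linalg.norm(C[i]-C[(i+1)%4]), np.degrees(np.arctan2(*(C[(i+1)%4]-C[i])[[1,0]])))
print("nut",two(a,(235,162),b,(249,144.7)), onz(b,(249,143.5),.243))
E
```

```text
side red [240, 184, 26, 19, 110] [252.  193.2] [263.375 201.375] [242.  184.5]
side blk [232, 158, 7, 11, 58] [235.2 163.6] [235.33333333 167.22222222] [237.66666667 158.33333333]
top red [251, 160, 12, 25, 89] [256.8 172.3] [260.5        183.33333333] [252.28571429 160.57142857]
top blk [245, 141, 8, 10, 47] [248.3 145.8] [248.44444444 149.22222222] [248.33333333 141.44444444]
[[ 0.534 -0.123  0.015]
 [ 0.384  0.166  0.015]
 [ 0.627  0.291  0.015]
 [ 0.775 -0.006  0.015]]
0.3257072361272085 117.52339720101884
0.2735281395234555 27.276642157935402
0.331544651199336 -63.433544908491925
0.26807907402283104 -153.9662716929716
nut (array([0.63274835, 0.03179737, 0.23077535]), np.float64(0.0005455504617586781)) [0.63368079 0.03195951 0.243     ]
```

```bash
cat >> h.py <<'E'
O=np.array([.632,.031,0]); YAW=np.radians(26.8)
def delta(pos,zdir_tilt=0,yaw_y=None):
    """tool-frame shift to pos; turn so tool y is at yaw_y(deg)"""
    st=get_state();M=R.from_quat(st["eef_rot"]).as_matrix()
    d=M.T@(np.array(pos)-st["tool_pos"]); y=np.degrees(np.arctan2(M[1,1],M[0,1]))
    print("t",st["clock"],"pos",np.round(st["tool_pos"],4),"tool z",M[:,2].round(3),"y yaw",y.round(1),"shift",d.round(4),"q",np.round(st["q"],2),"F",np.round(st["contact_force"],1))
E
python3 - <<'E'
from h import *
a=snapshot("side");b=snapshot("top")
print("tip",two(a,(263.4,201.4),b,(260.5,183.3)))
p=O+R.from_euler('z',YAW).apply([-.137*np.cos(.8),0,.13-.137*np.sin(.8)]);print(p,proj(a,p),proj(b,p))
delta([.632,.031,.40])
E
python3 -m jog '[[[0,0,-0.06,0,0,0],[0,0,-0.06,0,0,0],[0,0,-0.04,0,0,0]]]' 0.088 20
```

```text
tip (array([ 0.55034153, -0.00731685,  0.03549805]), np.float64(0.005713743081847779))
[ 0.54680374 -0.01203573  0.03172222] [[265.60765968 201.54274963]] [[261.72682738 183.65583662]]
t 0.3 pos [ 0.1429 -0.6082  0.2385] tool z [-0.     0.001 -1.   ] y yaw -76.8 shift [ 0.6223 -0.5105 -0.1613] q [ 1.37  0.69 -0.19  1.57  0.16  0.9  -0.22] F [-0.2 -0.2  0.7]
clock: 0.68
tool_pos: [0.1432, -0.6089, 0.4019]
eef_rot: [0.993, 0.115, 0.0, 0.002]
contact_force: [0.5, 0.3, -0.8]
opening: 1.004
finger_force: 0.0
```

```bash
python3 - <<'E'
from h import *
b=snapshot("top");a=snapshot("side")
i=[cv2.resize(s["frame"][y-14:y+14,x-18:x+18,::-1],None,fx=11,fy=11,interpolation=cv2.INTER_CUBIC) for s,x,y in((b,249,146),(a,236,164))]
cv2.imwrite("pics/nut.png",np.clip(np.hstack(i).astype(float)*1.6,0,255))
E
python3 -m jog '[[[0.0445,-0.0365,0,0,0,0],[0.0445,-0.0365,0,0,0,0],[0.0445,-0.0365,0,0,0,0],[0.0445,-0.0365,0,0,0,0],[0.0445,-0.0365,0,0,0,0],[0.0445,-0.0365,0,0,0,0],[0.0445,-0.0365,0,0,0,0],[0.0445,-0.0365,0,0,0,0],[0.0445,-0.0365,0,0,0,0],[0.0445,-0.0365,0,0,0,0],[0.0445,-0.0365,0,0,0,0],[0.0445,-0.0365,0,0,0,0]]]'
python3 -c "
from h import *
delta([.632,.031,.32])"
```

```text
clock: 2.28
tool_pos: [0.5631, -0.0585, 0.3977]
eef_rot: [0.993, 0.115, -0.001, 0.0]
contact_force: [1.0, -1.3, -0.3]
opening: 0.996
finger_force: 0.0
t 2.275 pos [ 0.5631 -0.0585  0.3977] tool z [-0.002 -0.    -1.   ] y yaw -76.8 shift [ 0.0877 -0.0714  0.0775] q [ 0.24  0.47 -0.36  1.5   0.17  1.21 -1.49] F [ 1.  -1.3 -0.3][ WARN:0@0.464] global loadsave.cpp:1063 imwrite_ Unsupported depth image for selected encoder is fallbacked to CV_8U.
```

View pics/nut.png

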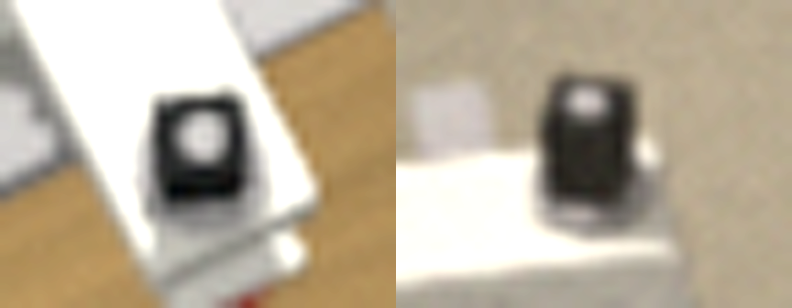

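The top crop shows the nut square turned only about 5-7° from the world axes, so the nut starts near 0.36 rad. Its top centre is at about (249,143.8). I grasp with tool y at yaw -84°.

```bash
python3 -m jog '[[[0.044,-0.036,0,0,0,0],[0.0445,-0.036,0,0,0,0],[0,0,0.04,0,0,0.125],[0,0,0.04,0,0,0],[0,0,0.03,0,0,0],[0,0,0,0,0,0]]]' 0.06
python3 - <<'E'
from h import *
delta([.633,.032,.222])
save(snapshot("top"),"t1.png",(199,96,299,196),6); save(snapshot("side"),"s1.png",(185,120,285,220),6)
cv2.imwrite("pics/c1.png",cv2.resize(np.hstack([cv2.imread("pics/t1.png"),cv2.imread("pics/s1.png")]),(800,400)))
E
```

```text
clock: 3.02
tool_pos: [0.6301, 0.03, 0.2855]
eef_rot: [0.999, 0.053, -0.004, 0.0]
contact_force: [-0.5, 0.0, 0.3]
opening: 0.679
finger_force: 0.0
t 3.025 pos [0.6301 0.03   0.2855] tool z [-0.007 -0.001 -1.   ] y yaw -83.9 shift [ 0.0036 -0.0017  0.0635] q [ 0.05  0.66 -0.31  1.48  0.22  1.05 -1.78] F [-0.5  0.   0.3]
```

View pics/c1.png

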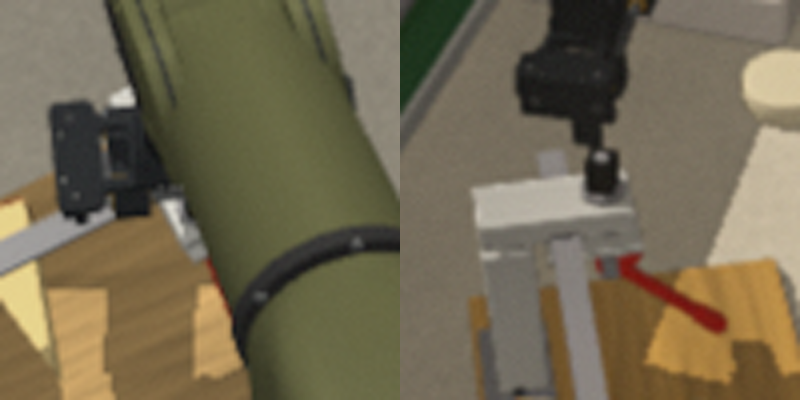

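The side crop shows the fingers just above the nut, consistent with the pose. I descend and close.

```bash
python3 -m jog '[[[0.003,-0.002,0.03,0,0,0],[0,0,0.0325,0,0,0],[0,0,0,0,0,0],[0,0,0,0,0,0]]]' 0.06
python3 -m jog '[[[0,0,0,0,0,0],[0,0,0,0,0,0],[0,0,0,0,0,0],[0,0,0,0,0,0]]]' 0.0 45
python3 -c "
from h import *
delta([.633,.032,.222]);print(get_state()['moment'])"
```

```text
clock: 3.62
tool_pos: [0.6364, 0.033, 0.2283]
eef_rot: [0.999, 0.053, 0.002, -0.0]
contact_force: [-0.8, 0.3, 0.1]
opening: 0.679
finger_force: 0.0
clock: 4.12
tool_pos: [0.6353, 0.0317, 0.2265]
eef_rot: [0.999, 0.053, 0.0, 0.001]
contact_force: [-0.0, 0.3, 0.8]
opening: 0.269
finger_force: 45.0
t 4.125 pos [0.6353 0.0317 0.2265] tool z [ 0.001 -0.002 -1.   ] y yaw -84.0 shift [-0.0023 -0.0005  0.0045] q [ 0.04  0.73 -0.3   1.54  0.25  0.91 -1.81] F [-0.   0.3  0.8]
[0.31237656 0.23143335 0.08026609]
```

```bash
python3 -m jog '[[[0,0,0,0,0,0.175],[0,0,0,0,0,0.175],[0,0,0,0,0,0.175],[0,0,0,0,0,0.175],[0,0,0,0,0,0.175],[0,0,0,0,0,0.175]]]'
python3 -c "
from h import *
delta([.633,.032,.222]);print(get_state()['moment'])"
python3 -m jog '[[[0,0,0,0,0,0.175],[0,0,0,0,0,0.175],[0,0,0,0,0,0.175],[0,0,0,0,0,0.175],[0,0,0,0,0,0.175],[0,0,0,0,0,0.175],[0,0,0,0,0,0]]]'
python3 -c "
from h import *
delta([.633,.032,.222]);print(get_state()['moment'])"
```

```text
clock: 4.88
tool_pos: [0.6346, 0.0302, 0.2265]
eef_rot: [0.889, -0.457, 0.0, 0.002]
contact_force: [-1.6, -5.3, 2.6]
opening: 0.267
finger_force: 45.3
t 4.875 pos [0.6346 0.0302 0.2265] tool z [-0.001 -0.004 -1.   ] y yaw -144.4 shift [-0.0024  0.0002  0.0045] q [-0.13  0.71  0.01  1.55 -0.    0.88 -2.64] F [-1.6 -5.3  2.6]
[-0.91196141  0.37794521  0.70143956]
clock: 5.75
tool_pos: [0.6037, -0.0006, 0.2291]
eef_rot: [-0.567, 0.824, 0.0, 0.003]
contact_force: [-0.6, 0.2, 0.2]
opening: 0.071
finger_force: 0.0
t 5.75 pos [ 6.037e-01 -6.000e-04  2.291e-01] tool z [ 0.004  0.004 -1.   ] y yaw 159.0 shift [-0.0409 -0.0157  0.0073] q [-0.62  0.99  1.21  1.68 -1.    1.21 -2.65] F [-0.6  0.2  0.2]
[ 0.06760006 -0.05289615  0.02670949]
```

j7 falls as the tool turns clockwise. It hit its limit, and the fingers slipped off the nut. I lift clear, wind the wrist back and look.

```bash
python3 -m jog '[[[0,0,-0.05,0,0,0],[0,0,-0.05,0,0,0],[0,0,-0.04,0,0,-0.18],[0,0,0,0,0,-0.18],[0,0,0,0,0,-0.18],[0,0,0,0,0,-0.18],[0,0,0,0,0,-0.18],[0,0,0,0,0,-0.18],[0,0,0,0,0,-0.18],[0,0,0,0,0,-0.18],[0,0,0,0,0,-0.18],[0,0,0,0,0,-0.18]]]' 0.06
python3 - <<'E'
from h import *
delta([.633,.032,.32])
a=snapshot("side");b=snapshot("top")
i=[cv2.resize(s["frame"][y-h:y+h,x-h:x+h,::-1],(400,400),interpolation=cv2.INTER_CUBIC) for s,x,y,h in((b,249,146,40),(a,236,164,17))]
cv2.imwrite("pics/c2.png",np.hstack(i))
E
```

```text
clock: 7.25
tool_pos: [0.6023, -0.0004, 0.3692]
eef_rot: [0.998, -0.066, 0.001, -0.005]
contact_force: [-0.0, -0.8, -0.5]
opening: 0.679
finger_force: 0.0
t 7.25 pos [ 6.023e-01 -4.000e-04  3.692e-01] tool z [ 0.003  0.01  -1.   ] y yaw -97.6 shift [ 0.0261 -0.0357  0.0496] q [-0.57  0.72  1.04  1.48 -0.64  1.3  -1.17] F [-0.  -0.8 -0.5]
```

View pics/c2.png

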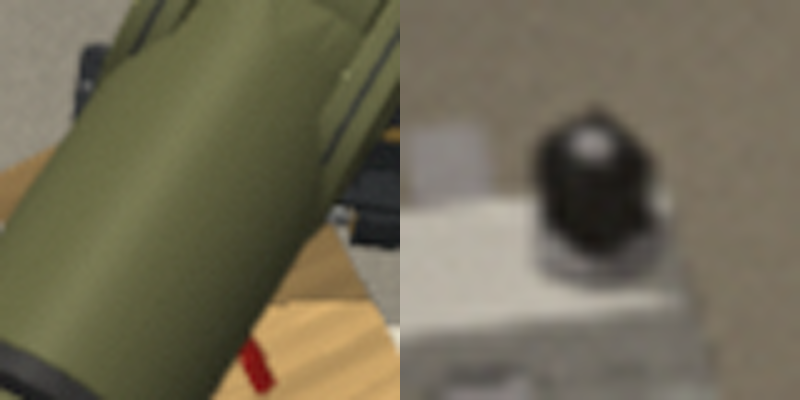

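The side crop shows the nut in diamond attitude to the camera, so with the grip history it turned about 120° to roughly 2.45 rad. Now I set the tool up for the lever: yaw -63°, leaning 0.6.

```bash
python3 -m jog '[[[-0.03,0,0,0,0,-0.15],[-0.03,0,0,0,0,-0.15],[-0.03,0,0,0,0,-0.15],[-0.03,0,0,0,0,-0.15],[0,0,0,0,0.15,0],[0,0,0,0,0.15,0],[0,0,0,0,0.15,0],[0,0,0,0,0.15,0],[0,0,0,0,0,0]]]' 0.05 30
cat >> h.py <<'E'
def W(p): return O+R.from_euler('z',YAW).apply(p)
def stand(p): return R.from_euler('z',-YAW).apply(np.array(p)-O)
def toolst():
    st=get_state(); M=R.from_euler('z',-YAW).as_matrix()@R.from_quat(st["eef_rot"]).as_matrix()
    print("stand pos",stand(st["tool_pos"]).round(4),"tool z",M[:,2].round(3),"tool y",M[:,1].round(3),"F",(R.from_euler('z',-YAW).apply(st["contact_force"])).round(1))
E
python3 - <<'E'
from h import *
toolst()
a=snapshot("side");b=snapshot("top")
print("wedge apex",stand(onz(b,(316/1.5,278/1.5),.1)))
t=.6;u=np.array([np.sin(t),0,-np.cos(t)]);h=np.array([-.119*np.cos(.8),0,.1359-.119*np.sin(.8)])
delta(W(h+.019*u-.08*u)); delta(W(h+.019*u))
i=[cv2.resize(s["frame"][y-h:y+h,x-h:x+h,::-1],(400,400),interpolation=cv2.INTER_CUBIC) for s,x,y,h in((b,250,155,40),(a,240,180,40))]
cv2.imwrite("pics/c3.png",np.hstack(i))
E
```

```text
clock: 8.48
tool_pos: [0.486, -0.0136, 0.3607]
eef_rot: [0.945, 0.217, 0.235, -0.066]
contact_force: [0.2, -0.3, 0.8]
opening: 0.566
finger_force: 0.0
stand pos [-0.1505  0.026   0.3607] tool z [ 0.474  0.016 -0.881] tool y [-0.01  -1.    -0.023] F [ 0.  -0.4  0.8]
wedge apex [-0.03448051  0.15158206  0.1       ]
t 8.575 pos [ 0.4875 -0.0134  0.3613] tool z [ 0.417  0.225 -0.881] y yaw -63.6 shift [-0.0949  0.0303  0.244 ] q [-0.26  0.23  0.48  2.18 -0.9   0.54 -0.18] F [ 0.5 -0.3  0.2]
t 8.575 pos [ 0.4875 -0.0134  0.3613] tool z [ 0.417  0.225 -0.881] y yaw -63.6 shift [-0.0864  0.0313  0.3235] q [-0.26  0.23  0.48  2.18 -0.9   0.54 -0.18] F [ 0.5 -0.3  0.2]
```

```bash
python3 -m jog '[[[-0.018,0.006,0.04,0,0,0],[-0.018,0.006,0.04,0,0,0],[-0.018,0.006,0.04,0,0,0],[-0.018,0.006,0.04,0,0,0],[-0.018,0.006,0.04,0,0,0],[0,0,0.04,0,0,0],[0,0,0,0,0,0],[0,0,0,0,0,0]]]'
python3 - <<'E'
from h import *
toolst()
h=np.array([-.119*np.cos(.8),0,.1359-.119*np.sin(.8)])
u=R.from_euler('z',-YAW).apply(R.from_quat(get_state()["eef_rot"]).as_matrix()[:,2])
delta(W(h+.019*u))
a=snapshot("side");b=snapshot("top")
i=[cv2.resize(s["frame"][y-h:y+h,x-h:x+h,::-1],(400,400),interpolation=cv2.INTER_CUBIC) for s,x,y,h in((b,255,165,40),(a,245,185,40))]
cv2.imwrite("pics/c3.png",np.hstack(i))
E
```

```text
clock: 9.57
tool_pos: [0.5425, -0.032, 0.1781]
eef_rot: [0.95, 0.231, 0.198, -0.073]
contact_force: [0.0, 0.4, 0.6]
opening: 0.568
finger_force: 0.0
stand pos [-0.1083 -0.0159  0.1781] tool z [ 0.41   0.051 -0.911] tool y [ 0.019 -0.999 -0.048] F [0.2 0.3 0.6]
t 9.575 pos [ 0.5425 -0.032   0.1781] tool z [ 0.343  0.231 -0.911] y yaw -62.1 shift [-0.0293 -0.0093  0.1464] q [ 0.39  0.65 -0.39  2.17 -1.    0.04  0.01] F [0.  0.4 0.6]
```

View pics/c3.png

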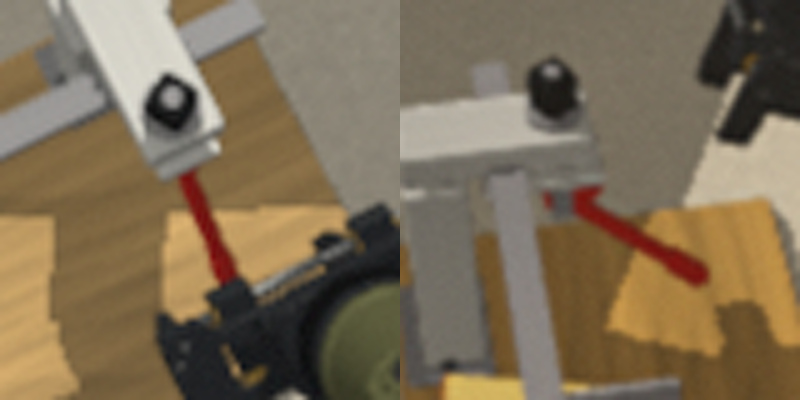

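The top crop shows the nut as a diamond at (172,100), so the turn is about 50° or 140°. I settle this by measuring the lever's rise in the side view.

```bash
python3 - <<'E'
from h import *
a=snapshot("side")
f0=cv2.resize(cv2.imread("pics/s0.png")[:,:,::-1],(512,384),interpolation=cv2.INTER_AREA); f1=a["frame"]
def red(f):
    f=f.astype(int);m=(f[...,0]>80)&(f[...,1]<60)&(f[...,2]<60);m[:140]=0;m[220:]=0;m[:,:190]=0;m[:,300:]=0;return m
for f in(f0,f1):
    p=np.argwhere(red(f)); print(len(p),p.mean(0),p.min(0),p.max(0))
# subpixel vertical shift of the lever's red-ness via phase correlation
g=[(f.astype(np.float32)[175:210,236:272,0]-f.astype(np.float32)[175:210,236:272,1]) for f in(f0,f1)]
print(cv2.phaseCorrelate(g[0],g[1],cv2.createHanningWindow((36,35),cv2.CV_32F)))
for n in(.36,1.25,2.7): print(n,proj(a,W([-.119*np.cos(.8),0,.13+.0024*n-.119*np.sin(.8)])))
E
```

```text
131 [192.76335878 251.01526718] [184 234] [202 266]
126 [191.82539683 251.43650794] [182 234] [201 266]
((0.020057066404078228, -0.9753159315035482), 0.9770237067599356)
0.36 [[261.98264063 199.253271  ]]
1.25 [[261.97503383 198.82319758]]
2.7 [[261.96261049 198.12083041]]
```

```bash
python3 -m jog '[[[0,0,0,-0.05,-0.17,0],[0,0,0,0,0,0],[0,0,0,0,0,0]]]'
python3 - <<'E'
from h import *
toolst()
h=np.array([-.121*np.cos(.8),0,.1362-.121*np.sin(.8)])
u=R.from_euler('z',-YAW).apply(R.from_quat(get_state()["eef_rot"]).as_matrix()[:,2])
delta(W(h+.012*u))
E
```

```text
clock: 10.1
tool_pos: [0.5401, -0.0315, 0.1674]
eef_rot: [0.958, 0.232, 0.16, -0.061]
contact_force: [0.6, -0.1, 1.3]
opening: 0.566
finger_force: 0.0
stand pos [-0.1102 -0.0144  0.1674] tool z [ 0.334  0.044 -0.942] tool y [ 0.015 -0.999 -0.042] F [ 0.5 -0.4  1.3]
t 10.1 pos [ 0.5401 -0.0315  0.1674] tool z [ 0.278  0.19  -0.942] y yaw -62.4 shift [-0.015  -0.009   0.1324] q [ 0.19  0.64 -0.13  2.14 -0.98  0.17 -0.05] F [ 0.6 -0.1  1.3]
```

```bash
python3 -m jog '[[[-0.005,-0.004,0.03,-0.02,-0.06,0],[-0.005,-0.005,0.03,-0.02,0,0],[-0.005,0,0.02,0,0,0],[0,0,0,0,0,0],[0,0,0,0,0,0]]]'
python3 - <<'E'
from h import *
toolst()
h=np.array([-.121*np.cos(.8),0,.1362-.121*np.sin(.8)])
u=R.from_euler('z',-YAW).apply(R.from_quat(get_state()["eef_rot"]).as_matrix()[:,2])
delta(W(h+.012*u))
E
```

```text
clock: 10.72
tool_pos: [0.5521, -0.0221, 0.0957]
eef_rot: [0.964, 0.23, 0.127, -0.036]
contact_force: [-0.3, -0.6, 0.5]
opening: 0.572
finger_force: 0.0
stand pos [-0.0953 -0.0114  0.0957] tool z [ 0.261  0.012 -0.965] tool y [ 0.002 -1.    -0.012] F [-0.6 -0.4  0.5]
t 10.725 pos [ 0.5521 -0.0221  0.0957] tool z [ 0.228  0.128 -0.965] y yaw -63.1 shift [-0.0015 -0.0108  0.0597] q [ 0.13  0.78 -0.14  2.11 -1.    0.04 -0.07] F [-0.3 -0.6  0.5]
```

```bash
python3 -m jog '[[[0,-0.005,0,0,-0.07,0],[0,-0.006,0,0,-0.07,0],[0,0,0,0,0,0],[0,0,0,0,0,0]]]'
python3 - <<'E'
from h import *
toolst()
h=np.array([-.121*np.cos(.8),0,.1362-.121*np.sin(.8)])
u=R.from_euler('z',-YAW).apply(R.from_quat(get_state()["eef_rot"]).as_matrix()[:,2])
delta(W(h+.012*u))
E
```

```text
clock: 11.22
tool_pos: [0.5464, -0.0112, 0.0954]
eef_rot: [0.971, 0.233, 0.059, -0.021]
contact_force: [-0.3, -0.4, -0.1]
opening: 0.565
finger_force: 0.0
stand pos [-0.0955  0.0009  0.0954] tool z [ 0.124  0.013 -0.992] tool y [ 0.004 -1.    -0.013] F [-0.5 -0.3 -0.1]
t 11.225 pos [ 0.5464 -0.0112  0.0954] tool z [ 0.105  0.068 -0.992] y yaw -63.0 shift [0.0053 0.0016 0.0591] q [-0.19  0.81  0.28  2.03 -0.93  0.34 -0.22] F [-0.3 -0.4 -0.1]
```

```bash
python3 -m jog '[[[0.005,0.001,0.02,0,0,0],[0,0,0.02,0,0,0],[0,0,0.018,0,0,0],[0,0,0,0,0,0],[0,0,0,0,0,0]]]'
python3 - <<'E'
from h import *
toolst()
h=np.array([-.121*np.cos(.8),0,.1362-.121*np.sin(.8)])
u=R.from_euler('z',-YAW).apply(R.from_quat(get_state()["eef_rot"]).as_matrix()[:,2])
delta(W(h+.012*u))
a=snapshot("side");b=snapshot("top")
i=[cv2.resize(s["frame"][y-h:y+h,x-h:x+h,::-1],(400,400),interpolation=cv2.INTER_CUBIC) for s,x,y,h in((b,255,165,40),(a,250,190,35))]
cv2.imwrite("pics/c4.png",np.hstack(i))
E
```

```text
clock: 11.85
tool_pos: [0.5574, -0.0065, 0.0388]
eef_rot: [0.971, 0.232, 0.059, -0.021]
contact_force: [0.3, -0.3, 0.6]
opening: 0.566
finger_force: 0.0
stand pos [-0.0835  0.0002  0.0388] tool z [ 0.124  0.014 -0.992] tool y [ 0.002 -1.    -0.014] F [ 0.1 -0.4  0.6]
t 11.85 pos [ 0.5574 -0.0065  0.0388] tool z [ 0.104  0.068 -0.992] y yaw -63.1 shift [0.0005 0.0001 0.0014] q [-0.11  0.91  0.13  2.01 -0.95  0.21 -0.2 ] F [ 0.3 -0.3  0.6]
```

View pics/c4.png

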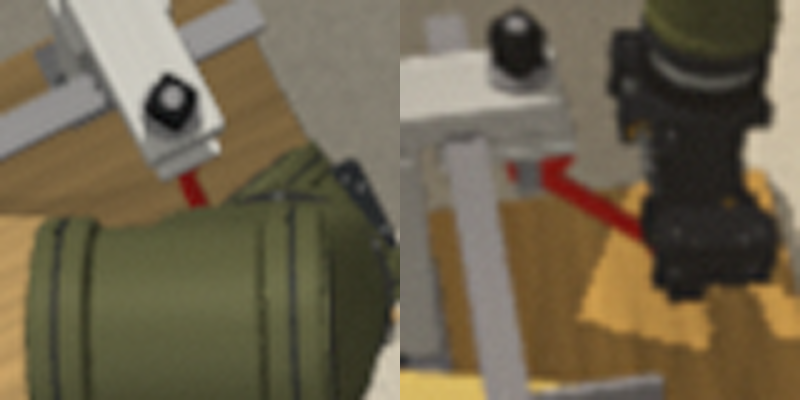

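The side crop shows the fingers straddling the handle end and the arm clear of the head. I close and work out the arc.

```bash
python3 -m jog '[[[0,0,0,0,0,0],[0,0,0,0,0,0],[0,0,0,0,0,0],[0,0,0,0,0,0]]]' 0.0 30
cat >> h.py <<'E'
def arc(th0,th1,step,r=.121,t=.124):
    X=np.array([np.cos(t),np.sin(t)]);Z=np.array([np.sin(t),-np.cos(t)])
    P=lambda q:r*np.array([-np.cos(.8-q),-np.sin(.8-q)])
    n=int(round((th1-th0)/step))
    for k in range(n):
        d=P(th0+(k+1)*step)-P(th0+k*step);print("th %.2f dx %.4f dz %.4f"%(th0+(k+1)*step,d@X,d@Z))
def lev(hz=.1362):
    st=get_state();M=R.from_euler('z',-YAW).as_matrix()@R.from_quat(st["eef_rot"]).as_matrix()
    g=stand(st["tool_pos"])-.012*M[:,2]; F=R.from_euler('z',-YAW).apply(st["contact_force"])
    th=.8-np.arctan2(hz-g[2],-g[0]); tn=np.array([-np.sin(.8-th),0,np.cos(.8-th)])
    print("lever %.3f r %.4f y %.4f Ft %.1f F %s fing %.1f op %.1fmm"%(th,np.hypot(g[0],hz-g[2]),g[1],F@tn,F.round(1),st["finger_force"],st["opening"]*88.1))
E
python3 -c "
from h import *
lev();toolst();arc(0,1,.1)"
```

```text
clock: 12.45
tool_pos: [0.5579, -0.0063, 0.0382]
eef_rot: [0.971, 0.233, 0.059, -0.02]
contact_force: [0.8, -1.0, -0.5]
opening: 0.177
finger_force: 30.0
lever 0.005 r 0.1205 y -0.0000 Ft -0.5 F [ 0.3 -1.3 -0.5] fing 30.0 op 15.6mm
stand pos [-0.0829  0.0001  0.0382] tool z [ 0.123  0.012 -0.992] tool y [ 0.004 -1.    -0.012] F [ 0.3 -1.3 -0.5]
th 0.10 dx -0.0071 dz -0.0098
th 0.20 dx -0.0061 dz -0.0105
th 0.30 dx -0.0050 dz -0.0110
th 0.40 dx -0.0039 dz -0.0115
th 0.50 dx -0.0027 dz -0.0118
th 0.60 dx -0.0015 dz -0.0120
th 0.70 dx -0.0003 dz -0.0121
th 0.80 dx 0.0009 dz -0.0121
th 0.90 dx 0.0021 dz -0.0119
th 1.00 dx 0.0033 dz -0.0116
```

```bash
L='python3 -c "from h import *;lev()"'
python3 -m jog '[[[-0.007,0,-0.010,0,0,0],[0,0,0,0,0,0]]]' >/dev/null; eval $L
python3 -m jog '[[[-0.006,0,-0.0105,0,0,0],[0,0,0,0,0,0]]]' >/dev/null; eval $L
python3 -m jog '[[[-0.005,0,-0.011,0,0,0],[0,0,0,0,0,0]]]' >/dev/null; eval $L
python3 -m jog '[[[-0.004,0,-0.0115,0,0,0],[0,0,0,0,0,0]]]' >/dev/null; eval $L
```

```text
lever 0.113 r 0.1205 y 0.0002 Ft -1.2 F [ 0.4 -3.1 -1.3] fing 30.0 op 15.9mm
lever 0.214 r 0.1205 y 0.0002 Ft -2.4 F [ 0.7 -3.1 -2.4] fing 30.0 op 16.0mm
lever 0.314 r 0.1205 y 0.0002 Ft -2.3 F [ 0.8 -2.5 -2.2] fing 30.0 op 15.9mm
lever 0.414 r 0.1206 y 0.0002 Ft -1.9 F [ 0.4 -1.8 -1.9] fing 30.0 op 15.6mm
```

```bash
L='python3 -c "from h import *;lev()"'
python3 -m jog '[[[-0.0015,0,-0.0059,0,0,0],[0,0,0,0,0,0]]]' >/dev/null; eval $L
python3 -m jog '[[[-0.0012,0,-0.0059,0,0,0],[0,0,0,0,0,0]]]' >/dev/null; eval $L
python3 -m jog '[[[-0.0009,0,-0.006,0,0,0],[0,0,0,0,0,0]]]' >/dev/null; eval $L
python3 -m jog '[[[-0.0006,0,-0.006,0,0,0],[0,0,0,0,0,0]]]' >/dev/null; eval $L
```

```text
lever 0.460 r 0.1207 y 0.0002 Ft -5.2 F [ 2.4 -3.  -4.6] fing 30.0 op 15.8mm
lever 0.510 r 0.1208 y 0.0001 Ft -6.9 F [ 1.8 -2.  -6.7] fing 30.0 op 15.6mm
lever 0.561 r 0.1210 y 0.0001 Ft -6.2 F [ 2.2 -2.5 -5.8] fing 30.0 op 15.9mm
lever 0.611 r 0.1211 y 0.0000 Ft -7.7 F [ 0.9 -2.5 -7.7] fing 30.0 op 15.8mm
```

It bites at about 0.42. I average readings to refine this, going up a bit and then down, so that friction cancels.

```bash
cat >> h.py <<'E'
def avg(hz=.1362,n=5):
    o=[]
    for k in range(n):
        snapshot("top");st=get_state();M=R.from_euler('z',-YAW).as_matrix()@R.from_quat(st["eef_rot"]).as_matrix()
        g=stand(st["tool_pos"])-.012*M[:,2]; F=R.from_euler('z',-YAW).apply(st["contact_force"])
        th=.8-np.arctan2(hz-g[2],-g[0]); o.append((th,F@[-np.sin(.8-th),0,np.cos(.8-th)]))
    o=np.array(o);print("lever %.3f Ft %.2f sd %.2f"%(*o.mean(0),o[:,1].std()))
E
L='python3 -c "from h import *;avg()"'; eval $L
python3 -m jog '[[[-0.0003,0,-0.006,0,0,0],[0,0,0,0,0,0]]]' >/dev/null; eval $L
python3 -m jog '[[[-0.0001,0,-0.006,0,0,0],[0,0,0,0,0,0]]]' >/dev/null; eval $L
python3 -m jog '[[[0.0001,0,0.006,0,0,0],[0,0,0,0,0,0]]]' >/dev/null; eval $L
python3 -m jog '[[[0.0003,0,0.006,0,0,0],[0,0,0,0,0,0]]]' >/dev/null; eval $L
python3 -m jog '[[[0.0006,0,0.006,0,0,0],[0,0,0,0,0,0]]]' >/dev/null; eval $L
python3 -m jog '[[[0.0009,0,0.006,0,0,0],[0,0,0,0,0,0]]]' >/dev/null; eval $L
python3 -m jog '[[[0.0012,0,0.0059,0,0,0],[0,0,0,0,0,0]]]' >/dev/null; eval $L
python3 -m jog '[[[0.0015,0,0.0059,0,0,0],[0,0,0,0,0,0]]]' >/dev/null; eval $L
python3 -m jog '[[[0.002,0,0.0058,0,0,0],[0,0,0,0,0,0]]]' >/dev/null; eval $L
python3 -m jog '[[[0.002,0,0.0058,0,0,0],[0,0,0,0,0,0]]]' >/dev/null; eval $L
```

```text
lever 0.609 Ft -7.10 sd 0.47
lever 0.658 Ft -7.50 sd 0.43
lever 0.708 Ft -8.21 sd 0.56
lever 0.658 Ft -4.64 sd 0.20
lever 0.607 Ft -3.17 sd 0.77
lever 0.557 Ft -3.62 sd 0.78
lever 0.507 Ft -2.30 sd 0.61
lever 0.457 Ft -0.59 sd 0.39
lever 0.407 Ft 0.83 sd 0.28
lever 0.356 Ft 0.71 sd 0.28
lever 0.305 Ft 0.58 sd 0.44
```

Averaged, the bite is at about 0.40, which would end near 150 N. That is slightly tight, so I back the nut off about 0.28 rad. I release the lever at 0.3, rise and measure the nut's angle.

```bash
python3 -m jog '[[[0,0,0,0,0,0],[0,0,0,0,0,0],[0,0,-0.05,0,0,0],[0,0,-0.05,0,0,0],[0,0,-0.06,0,-0.05,0],[0,0,-0.06,0,-0.07,0],[0,0,-0.04,0,0,-0.175],[0,0,0,0,0,-0.175],[0,0,0,0,0,0]]]' 0.05
python3 - <<'E'
from h import *
toolst();delta([.633,.032,.33])
b=snapshot("top");f=b["frame"][130:162,233:265]
g=cv2.resize(f,None,fx=16,fy=16,interpolation=cv2.INTER_CUBIC).max(2)
m=(g<75).astype(np.uint8);c=max(cv2.findContours(m,0,2)[0],key=cv2.contourArea);h=cv2.convexHull(c)
for hh in(55,75,95):
    m=(g<hh).astype(np.uint8);c=max(cv2.findContours(m,0,2)[0],key=cv2.contourArea);h=cv2.convexHull(c);r=cv2.minAreaRect(h);print(hh,np.array(r[0])/16+[232.5,129.5],np.array(r[1])/16,r[2])
a=snapshot("side")
i=[cv2.resize(f[:,:,::-1],(400,400),interpolation=cv2.INTER_CUBIC),cv2.resize(a["frame"][145:225,205:285,::-1],(400,400),interpolation=cv2.INTER_CUBIC)]
cv2.imwrite("pics/c5.png",np.hstack(i))
E
```

```text
clock: 20.82
tool_pos: [0.5167, -0.0292, 0.3251]
eef_rot: [0.917, 0.399, 0.0, -0.008]
contact_force: [0.2, 0.4, 0.2]
opening: 0.569
finger_force: 0.0
stand pos [-0.1301 -0.0017  0.3251] tool z [ 0.001  0.016 -1.   ] tool y [ 0.346 -0.938 -0.015] F [0.4 0.3 0.2]
t 20.825 pos [ 0.5167 -0.0292  0.3251] tool z [-0.006  0.015 -1.   ] y yaw -43.0 shift [ 0.1241  0.0433 -0.0047] q [-0.42  0.51  0.65  1.79 -0.38  0.98 -0.37] F [0.2 0.4 0.2]
55 [248.88834381 145.35990143] [8.73835754 9.03648186] 32.00538635253906
75 [248.88934326 145.49846077] [9.43642426 9.66923523] 31.75948143005371
95 [248.98125076 146.19375038] [10.59337139 11.48779964] 26.56505012512207
```

View pics/c5.png

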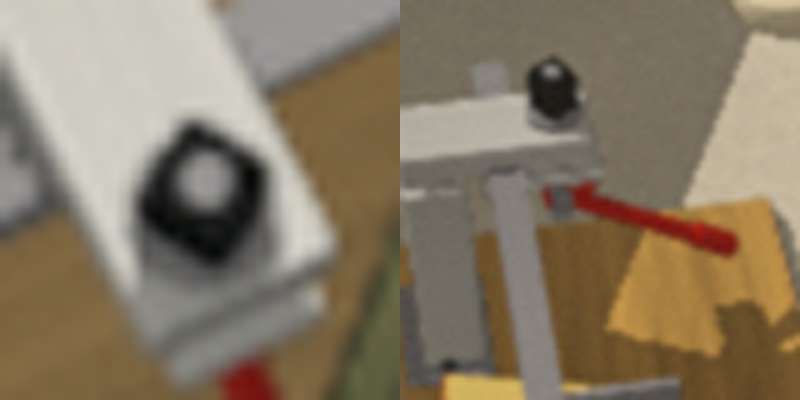

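The top crop shows the nut's corners at (140,200), (195,122), (265,180) and (212,262), so its edges lie at yaw about -37°. The side crop shows the lever left partly raised.

```bash
python3 -m jog '[[[0.042,0.0145,0,0.01,0,0],[0.041,0.0145,0,0,0,0],[0.041,0.0143,0,0,0,-0.1],[0,0,0,0,0,0],[0,0,0,0,0,0]]]' 0.06
python3 -c "
from h import *
delta([.633,.032,.224])"
```

```text
clock: 21.55
tool_pos: [0.6332, 0.0307, 0.3248]
eef_rot: [0.896, 0.443, -0.002, -0.012]
contact_force: [0.3, 0.0, 0.5]
opening: 0.678
finger_force: 0.0
t 21.55 pos [0.6332 0.0307 0.3248] tool z [-0.013  0.019 -1.   ] y yaw -37.3 shift [0.0002 0.0013 0.1008] q [-0.41  0.69  0.59  1.43 -0.42  1.16 -0.4 ] F [0.3 0.  0.5]
```

```bash
python3 -m jog '[[[0,0.001,0.035,0,0,0],[0,0,0.035,0,0,0],[0,0,0.03,0,0,0],[0,0,0,0,0,0],[0,0,0,0,0,0]]]'
python3 -m jog '[[[0,0,0,0,0,0],[0,0,0,0,0,0],[0,0,0,0,0,0],[0,0,0,0,0,0]]]' 0.0 45
python3 -c "
from h import *
delta([.633,.032,.224]);print(get_state()['moment'])"
```

```text
clock: 22.18
tool_pos: [0.6344, 0.0321, 0.2273]
eef_rot: [0.896, 0.444, 0.0, -0.011]
contact_force: [0.6, -1.0, 0.2]
opening: 0.683
finger_force: 0.0
clock: 22.68
tool_pos: [0.6343, 0.033, 0.2262]
eef_rot: [0.895, 0.445, 0.0, -0.011]
contact_force: [-0.6, -0.6, 1.3]
opening: 0.275
finger_force: 44.6
t 22.675 pos [0.6343 0.033  0.2262] tool z [-0.01  0.02 -1.  ] y yaw -37.1 shift [-0.0016 -0.0004  0.0022] q [-0.39  0.78  0.54  1.56 -0.48  0.95 -0.34] F [-0.6 -0.6  1.3]
[-0.12503337  0.05143704  0.52892449]
```

```bash
python3 -m jog '[[[0,0,0,0,0,-0.1],[0,0,0,0,0,-0.1],[0,0,0,0,0,-0.09],[0,0,0,0,0,0],[0,0,0,0,0,0]]]'
python3 -c "
from h import *
delta([.633,.032,.224]);print(get_state()['moment'])"
```

```text
clock: 23.3
tool_pos: [0.6343, 0.0339, 0.2262]
eef_rot: [0.822, 0.569, 0.002, -0.012]
contact_force: [-0.2, 3.6, 2.7]
opening: 0.272
finger_force: 44.7
t 23.3 pos [0.6343 0.0339 0.2262] tool z [-0.01   0.022 -1.   ] y yaw -20.6 shift [-0.0023 -0.0005  0.0021] q [-0.35  0.76  0.45  1.56 -0.41  0.93 -0.11] F [-0.2  3.6  2.7]
[ 0.50518384  0.13232221 -0.08343536]
```

```bash
python3 -m jog '[[[0,0,0,0,0,0],[0,0,0,0,0,0],[0,0,0,0,0,0],[0,0,-0.05,0,0,0],[0,0,-0.05,0,0,0]]]' 0.055 30
python3 -m jog '[[[0,0,0,0,0,0.15],[0,0,0,0,0,0.15],[0,0,0,0,0,0.15],[0,0,0,0,0,0.15],[0,0,0,0,0,0.145],[0,0,0,0.02,0,0],[0,0,0,0,0,0]]]'
python3 -c "
from h import *
toolst();delta(W([-.1062,0,.0775-.012]))"
```

```text
clock: 23.92
tool_pos: [0.6348, 0.0306, 0.3266]
eef_rot: [0.822, 0.569, 0.001, -0.011]
contact_force: [0.2, 0.4, 0.1]
opening: 0.626
finger_force: 0.0
clock: 24.8
tool_pos: [0.6352, 0.0302, 0.3259]
eef_rot: [0.972, 0.232, -0.005, -0.021]
contact_force: [-0.5, -0.1, 0.5]
opening: 0.624
finger_force: 0.0
stand pos [ 0.0025 -0.0022  0.3259] tool z [-0.     0.043 -0.999] tool y [ 0.001 -0.999 -0.043] F [-0.5  0.2  0.5]
t 24.8 pos [0.6352 0.0302 0.3259] tool z [-0.02   0.038 -0.999] y yaw -63.2 shift [-0.1087  0.0089  0.2602] q [-0.45  0.72  0.71  1.42 -0.51  1.21 -0.77] F [-0.5 -0.1  0.5]
```

```bash
python3 -m jog '[[[-0.055,0,0,-0.04,0,0],[-0.054,0,0,0,0,0],[0,0,0.05,0,0,0],[0,0,0.05,0,0,0],[0,0,0.05,0,0,0],[0,0,0.04,0,0,0],[0,0,0,0,0,0],[0,0,0,0,0,0]]]'
python3 -c "
from h import *
toolst();delta(W([-.1062,0,.0775-.012]))"
```

```text
clock: 25.8
tool_pos: [0.5386, -0.0182, 0.1373]
eef_rot: [0.973, 0.232, 0.001, -0.001]
contact_force: [-0.3, -0.9, -0.8]
opening: 0.627
finger_force: 0.0
stand pos [-0.1055 -0.0018  0.1373] tool z [ 0.002  0.002 -1.   ] tool y [-0.    -1.    -0.002] F [-0.7 -0.7 -0.8]
t 25.8 pos [ 0.5386 -0.0182  0.1373] tool z [ 0.001  0.002 -1.   ] y yaw -63.2 shift [-0.0008 -0.0017  0.0718] q [-0.35  0.8   0.52  1.94 -0.7   0.59 -0.47] F [-0.3 -0.9 -0.8]
```

```bash
python3 -m jog '[[[-0.001,-0.002,0.03,0,0,0],[0,0,0.03,0,0,0],[0,0,0.012,0,0,0],[0,0,0,0,0,0],[0,0,0,0,0,0]]]' >/dev/null
python3 -m jog '[[[0,0,0,0,0,0],[0,0,0,0,0,0],[0,0,0,0,0,0],[0,0,0,0,0,0]]]' 0.0 30
python3 -c "
from h import *
lev(.1355);toolst();arc(.3,1.1,.05,t=0.)"
```

```text
clock: 26.92
tool_pos: [0.5358, -0.0164, 0.064]
eef_rot: [0.973, 0.231, -0.0, -0.001]
contact_force: [0.6, -2.0, -0.4]
opening: 0.195
finger_force: 1.7
lever 0.293 r 0.1226 y 0.0010 Ft -0.2 F [-0.3 -2.1 -0.4] fing 1.7 op 17.2mm
stand pos [-0.1072  0.0011  0.064 ] tool z [-0.     0.002 -1.   ] tool y [-0.001 -1.    -0.002] F [-0.3 -2.1 -0.4]
th 0.35 dx -0.0028 dz -0.0054
th 0.40 dx -0.0025 dz -0.0055
th 0.45 dx -0.0022 dz -0.0056
th 0.50 dx -0.0019 dz -0.0057
th 0.55 dx -0.0016 dz -0.0058
th 0.60 dx -0.0013 dz -0.0059
th 0.65 dx -0.0011 dz -0.0060
th 0.70 dx -0.0008 dz -0.0060
th 0.75 dx -0.0005 dz -0.0060
th 0.80 dx -0.0002 dz -0.0060
th 0.85 dx 0.0002 dz -0.0060
th 0.90 dx 0.0005 dz -0.0060
th 0.95 dx 0.0008 dz -0.0060
th 1.00 dx 0.0011 dz -0.0060
th 1.05 dx 0.0013 dz -0.0059
th 1.10 dx 0.0016 dz -0.0058
```

```bash
L='python3 -c "from h import *;avg(.1355,4)"'
python3 -m jog '[[[0,0,0,0,0,0],[0,0,0,0,0,0],[-0.0028,0,-0.0054,0,0,0],[0,0,0,0,0,0]]]' >/dev/null; eval $L
python3 -m jog '[[[-0.0025,0,-0.0055,0,0,0],[0,0,0,0,0,0]]]' >/dev/null; eval $L
python3 -m jog '[[[-0.0022,0,-0.0056,0,0,0],[0,0,0,0,0,0]]]' >/dev/null; eval $L
python3 -m jog '[[[-0.0019,0,-0.0057,0,0,0],[0,0,0,0,0,0]]]' >/dev/null; eval $L
python3 -m jog '[[[-0.0016,0,-0.0058,0,0,0],[0,0,0,0,0,0]]]' >/dev/null; eval $L
python3 -m jog '[[[-0.0013,0,-0.0059,0,0,0],[0,0,0,0,0,0]]]' >/dev/null; eval $L
python3 -m jog '[[[-0.0011,0,-0.006,0,0,0],[0,0,0,0,0,0]]]' >/dev/null; eval $L
python3 -m jog '[[[-0.0008,0,-0.006,0,0,0],[0,0,0,0,0,0]]]' >/dev/null; eval $L
python3 -c "
from h import *
lev(.1355);toolst()"
```

```text
lever 0.344 Ft -2.57 sd 0.68
lever 0.392 Ft -2.63 sd 0.42
lever 0.441 Ft -2.87 sd 0.51
lever 0.489 Ft -4.02 sd 0.21
lever 0.538 Ft -4.46 sd 0.68
lever 0.586 Ft -5.35 sd 0.27
lever 0.635 Ft -5.93 sd 0.21
lever 0.684 Ft -6.72 sd 0.62
lever 0.684 r 0.1233 y 0.0010 Ft -6.1 F [-1.7 -5.5 -6.3] fing 30.0 op 15.7mm
stand pos [-0.1225  0.001   0.1092] tool z [-0.002  0.003 -1.   ] tool y [-0.001 -1.    -0.003] F [-1.7 -5.5 -6.3]
```

The bite is now at about 0.46 with the force in the expected range. I close the lever fully.

```bash
L='python3 -c "from h import *;lev(.1355)"'
python3 -m jog '[[[-0.0005,0,-0.0061,0,0,0],[-0.0002,0,-0.0061,0,0,0],[0.0002,0,-0.0061,0,0,0],[0.0005,0,-0.0061,0,0,0],[0.0008,0,-0.0061,0,0,0],[0.0011,0,-0.0061,0,0,0],[0,0,0,0,0,0]]]'; eval $L
python3 -m jog '[[[0.0013,0,-0.006,0,0,0],[0,0,0,0,0,0]]]' >/dev/null; eval $L
python3 -m jog '[[[0.0007,0,-0.003,0,0,0],[0,0,0,0,0,0]]]' >/dev/null; eval $L
python3 -m jog '[[[0.0004,0,-0.002,0,0,0],[0,0,0,0,0,0]]]' >/dev/null; eval $L
```

```text
clock: 31.65
tool_pos: [0.5227, -0.023, 0.146]
eef_rot: [0.973, 0.231, -0.002, -0.001]
contact_force: [-1.0, -6.2, -4.8]
opening: 0.176
finger_force: 30.0
lever 0.983 r 0.1239 y 0.0010 Ft -5.4 F [-3.7 -5.1 -4.8] fing 30.0 op 15.5mm
lever 1.033 r 0.1240 y 0.0009 Ft -2.9 F [-5.  -5.7 -1.7] fing 30.0 op 15.4mm
lever 1.056 r 0.1241 y 0.0010 Ft -4.9 F [-5.4 -5.2 -3.7] fing 30.0 op 15.5mm
lever 1.072 r 0.1242 y 0.0009 Ft -4.2 F [-3.9 -5.9 -3.3] fing 30.0 op 15.5mm
```

```bash
L='python3 -c "from h import *;lev(.1355)"'
python3 -m jog '[[[0.0004,0,-0.002,0,0,0],[0,0,0,0,0,0]]]' >/dev/null; eval $L
python3 -m jog '[[[0.0004,0,-0.002,0,0,0],[0,0,0,0,0,0]]]' >/dev/null; eval $L
python3 -m jog '[[[0.0004,0,-0.002,0,0,0],[0,0,0,0,0,0]]]' >/dev/null; eval $L
```

```text
lever 1.089 r 0.1242 y 0.0009 Ft -3.2 F [-4.5 -5.  -2. ] fing 30.0 op 15.4mm
lever 1.107 r 0.1243 y 0.0009 Ft -3.7 F [-3.4 -5.4 -2.8] fing 30.0 op 15.5mm
lever 1.124 r 0.1243 y 0.0009 Ft -3.9 F [-5.  -5.2 -2.5] fing 30.0 op 15.5mm
```

```bash
python3 - <<'E'
from h import *
a=snapshot("side");b=snapshot("top")
for n in (1.0,1.05,1.12):
    print(n,proj(a,[W([-.06*np.cos(n-.8),0,.1355+.06*np.sin(n-.8)]),W([-.09*np.cos(n-.8),0,.1355+.09*np.sin(n-.8)]),W([0,0,.1355])]).round(1).tolist())
i=[cv2.resize(s["frame"][y-h:y+h,x-h:x+h,::-1],(400,400),interpolation=cv2.INTER_CUBIC) for s,x,y,h in((b,255,165,40),(a,250,180,25))]
cv2.imwrite("pics/c6.png",np.hstack(i))
E
```

```text
1.0 [[254.4, 178.7], [263.2, 176.3], [236.7, 183.5]]
1.05 [[254.1, 178.1], [262.9, 175.4], [236.7, 183.5]]
1.12 [[253.7, 177.2], [262.3, 174.1], [236.7, 183.5]]
```

View pics/c6.png

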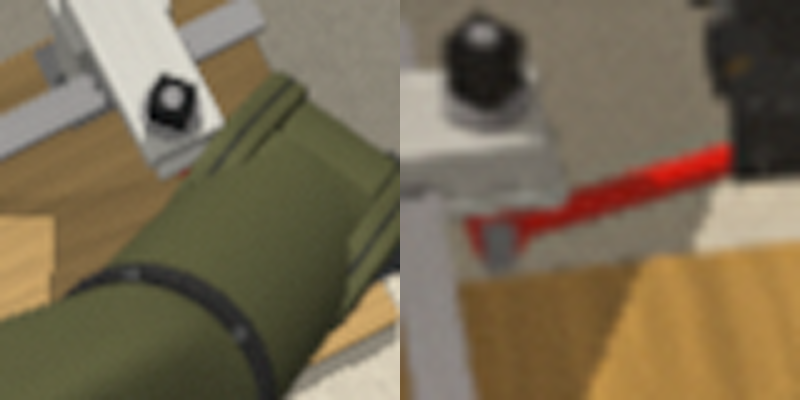

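The side crop shows the lever rising at slope about -0.33, where 1.05 predicts -0.31, so it looks closed. I check the stop with a firmer grip.

```bash
L='python3 -c "from h import *;lev(.1355)"'
python3 -m jog '[[[0,0,0,0,0,0],[0,0,0,0,0,0]]]' 0 55 >/dev/null; eval $L
python3 -m jog '[[[0.0004,0,-0.002,0,0,0],[0,0,0,0,0,0]]]' >/dev/null; eval $L
python3 -m jog '[[[0.0004,0,-0.002,0,0,0],[0,0,0,0,0,0]]]' >/dev/null; eval $L
python3 -m jog '[[[0.0004,0,-0.002,0,0,0],[0,0,0,0,0,0]]]' >/dev/null; eval $L
```

```text
lever 1.124 r 0.1243 y 0.0009 Ft -4.8 F [-4.3 -6.  -3.6] fing 55.0 op 15.5mm
lever 1.140 r 0.1244 y 0.0010 Ft -4.8 F [-2.8 -5.4 -4.1] fing 55.0 op 15.1mm
lever 1.153 r 0.1245 y 0.0011 Ft -8.3 F [-1.6 -5.5 -8.3] fing 55.0 op 14.6mm
lever 1.165 r 0.1247 y 0.0013 Ft -12.3 F [ -0.2  -7.4 -13. ] fing 55.0 op 15.5mm
```

The force now climbs to 12 N, so the lever is at its stop. I release, back off and look.

```bash
python3 -m jog '[[[0,0,0.002,0,0,0],[0,0,0,0,0,0],[0,0,0,0,0,0],[0,0,0,0,0,0]]]' 0.05 30 >/dev/null
python3 -m jog '[[[0,0,-0.03,0,0,0],[0,0,-0.04,0,0,0],[-0.03,0,-0.04,0,0,0],[-0.04,0,-0.03,0,0,0],[-0.05,0,0,0,0,0],[-0.05,0,0,0,0,0],[0,0,0,0,0,0],[0,0,0,0,0,0]]]'
python3 - <<'E'
from h import *
a=snapshot("side")
for n in (.9,1.0,1.05,1.1):
    print(n,proj(a,[W([0,0,.1355])+0,W([-.137*np.cos(n-.8),0,.1355+.137*np.sin(n-.8)])]).round(1).tolist())
f=a["frame"].astype(int);m=(f[...,0]>90)&(f[...,1]<60)&(f[...,2]<60);m[:140]=0;m[210:]=0;m[:,:225]=0;m[:,300:]=0
p=np.argwhere(m)[:,::-1];q=p[(p[:,0]>244)];print(len(p),p.min(0),p.max(0),p[p[:,0]>=p[:,0].max()-1].mean(0),np.polyfit(q[:,0],q[:,1],1))
i=[cv2.resize(s["frame"][y-h:y+h,x-h:x+h,::-1],(400,400),interpolation=cv2.INTER_CUBIC) for s,x,y,h in((snapshot("top"),256,192,128),(a,250,180,25))]
cv2.imwrite("pics/c7.png",np.hstack(i))
E
```

```text
clock: 35.75
tool_pos: [0.3785, -0.0963, 0.3077]
eef_rot: [0.973, 0.232, 0.0, -0.001]
contact_force: [0.9, 0.8, 0.2]
opening: 0.565
finger_force: 0.0
0.9 [[236.7, 183.5], [277.6, 175.5]]
1.0 [[236.7, 183.5], [277.0, 172.5]]
1.05 [[236.7, 183.5], [276.6, 171.1]]
1.1 [[236.7, 183.5], [276.0, 169.7]]
145 [234 170] [275 185] [274.5 171.5] [ -0.32048402 259.35189562]
```

View pics/c7.png

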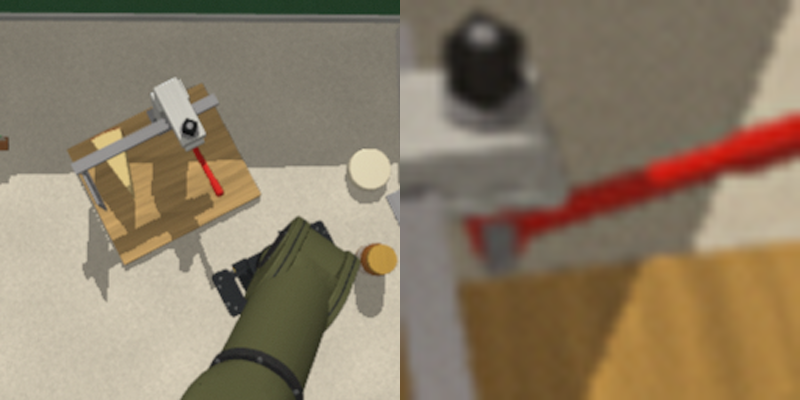

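With the hand off, the lever stays closed at slope -0.32, against -0.31 expected for 1.05. The other things are undisturbed.

```bash
python3 -c "
from plant import *
print(finish_job())"
```

```text
the job is handed in; nothing more can be done
None
```

The job is handed in: the nut is set so the lever bites at about 0.46 rad, and the lever is fully closed and stayed closed after I let go. On the first turn the wrist reached its limit and the fingers slipped off the nut, so I later backed the nut off about 0.28 rad to correct it; clamping force was not measured directly.

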